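Load the copper bar under the sprung roller of the test fixture

TASK

Load the copper bar into the blue test fixture, bevelled end first: slide it along the channel so that it pushes the sprung yellow roller arm up and back and slips beneath it, and keep easing it in, without ramming, until it is fully home against the end stop with the orange tongue pushed in flush. Leave it lying flat in the channel with the roller bearing down on it, and leave the other two bars where they are.

Things in the scene. Friction and masses are not known exactly. Their poses are not given: they have to be found in the camera images.
- copper_bar_center (a point): centre, half-way up, of the reddish copper bar, 150 x 30 x 20 mm (x, y, z), 0.3 to 0.55 kg, flat on the worktop, loose; x runs along it to the bevelled nose, z up. The nose's end face is 7 mm high, then the top slopes up to 20 mm over the last 24 mm. The other end (tail, with a round bolt-hole mark on top) is square. Grasp across the 30 mm width.
- copper_bar_nose (a point): the middle of the width of the copper bar's nose end, 75 mm from its centre along its x axis and 10 mm above its underside; same axes
- pale_bar_center (a point): centre of a bare aluminium bar of the same shape and size, loose; to be left alone
- brass_bar_center (a point): centre of a yellow brass bar of the same shape and size, loose; to be left alone
- fixture: test fixture, fixed. Origin: underside, channel's centre line, straight below the resting roller; x along the channel the way the bar goes in, z up. Slick blue base plate 12 mm thick, x = -140 to +95, 104 mm wide; a bar lies on it (its centre then 22 mm above the origin). Red and grey posts at x = -15, y = +-44 stand 30 mm high. Arm pivot: x = 65, 24 mm up.
- bail (a joint): angle (rad) of the yellow sprung arm that carries the roller (black, 20 mm thick, 46 wide, turning freely). 0 at rest, roller 9 mm clear of the plate, axis 31 mm above the worktop; grows (to 0.6) as the roller goes up and back; about 0.17 with a bar below. Bears down with 3 N at rest, 4 N on a bar. Pushing a nose under it takes 4 to 10 N, sliding on 1 to 5 N.
- tongue (a joint): travel (m) of the orange sprung tongue in the end stop, 0 when out, 0.008 when pushed in flush with the face of the stop (under 1 N); friction under the roller holds the bar against it when let go
- channel_mouth (a point): mouth of the channel, on the plate's top, centre line, at fixture x = -62 mm; fixture axes. Two rails 16 mm high, 8 mm thick, 34 mm apart inside; flared from here (45 mm apart, 61 mm over the outside) to x = -44, then straight to x = 84 with a gap from -14 to 14 for the roller. In front of the mouth the plate is open: a bar gripped by its middle can be laid there, nose between the rails.
- base_front (a point): middle of the front edge of the fixture's base plate, on its top, at fixture x = -140 mm; fixture axes. A bar may overhang here; its tail can be pushed from behind with shut fingers
- stop_zone (a point): mid-point of the range, on the plate's top (fixture x = 49 mm), in which the face of the adjustable end stop lies: anywhere from fixture x = 34 to 64 mm, NOT measured, to be felt for. The stop is a steel block, 30 mm long, 30 wide, 22 high, with a black knob on top, clamped fast. The orange tongue sticks out 8 mm from the foot of its face.

How it is judged:
At the end, for the whole second after the job is handed in: The copper bar lies flat in the channel, nose first (within 5 mm of the centre line, 0.06 rad of the channel's direction), beneath the roller, which bears on it (arm at 0.12 to 0.23 rad), and home: the orange tongue is pushed in by more than 6 of its 8 mm (value of joint tongue above 0.006 m and value of joint bail between 0.12 and 0.23 rad and x of copper_bar_nose in the frame of fixture above 0.03 m and y of copper_bar_nose in the frame of fixture between -0.005 and 0.005 m and z of copper_bar_center in the frame of fixture between 0.019 and 0.026 m and angle between the x axis of copper_bar_center and the x axis of fixture, either way round below 0.06 rad and angle between copper_bar_center's own z axis and vertical below 0.05 rad); the robot touches nothing.
It fails at once if the bar is rammed home (tongue pushed in faster than 0.2 m/s) (velocity of joint tongue above 0.2 m/s).
It fails at once if another bar is moved by more than 30 mm (distance of any of pale_bar_center, brass_bar_center from where it was at the start of the episode above 0.03 m).
It also fails if it takes over 51 s, if anything falls off the work surface, if the arm or the gripper's body presses on something with over 40 N, if the wrist force passes 120 N, or if a joint passes its speed limit or range.

ROBOT

A 6-joint arm with a two-finger parallel gripper is mounted at the origin on a cart in front of the work surface, level with it; the furniture and walls round the work are solid. World frame = base frame: x ahead of the robot, y to its left, z up, the work surface at z = 0. Lengths are in m, angles in rad, forces in N, time in s.
With the tool pointing down it reaches from about 0.375 to 0.975 m from the base axis. Payload 3.8 kg.
Tool frame: the origin (TCP) lies midway between the tips of the shut fingers; the grasp point (between the pads) lies 19 mm behind it; z points along the fingers, y is the line along which they close (so a half turn about z gives the same grasp; the last joint's range is limited). The gripper opens to 88 mm and grips with 3 to 60 N. Pads are 18 mm wide; open, the fingers measure 123 mm over their backs; the gripper's body (75 mm by 187 mm) begins 45 mm behind the grasp point.
Start: joints at [1.159, 0.264, 1.604, -0, 1.274, -0.037], TCP at [0.247, 0.628, 0.239] pointing down, gripper open.
Joint ranges: [-2.63, 2.63], [-0.94, 2.18], [0.31, 2.57], [-1.31, 4.45], [0, 2.66], [-2.55, 2.55]. Speed limits (rad/s): [2.57, 2.57, 3.14, 3.14, 3.14, 3.14].

INTERFACE

Orientations are given as a rotation vector (axis times angle).
In Python, from cell import manip, inverse_kinematics, cams, order gives the robot as it stands. Calls block until the motion is done:
- manip.move_pose(position, orientation): joint-space move of the TCP to a pose.
- manip.move_linear(position, rate=0.15, rot=None): straight line of the TCP; rot=None keeps the orientation; rate is the mean speed in m/s.
- manip.set_joints(angles): joint-space move.
- manip.set_gripper(opening, force=None): finger opening in m; force is the grip in N (None keeps the last); returns when the fingers have stopped.
- manip.dwell(seconds).
- inverse_kinematics(position, orientation): joint angles nearest the present ones, or None.
- manip.state(): the state.
- cams.capture(name): name is "scene" or "top"; returns a dict with "image" (384x512x3 uint8, blue, green, red), "z_map" (384x512 float32, m along the optical axis (not along the pixel's ray), 0 where there is no reading), "intrinsics" (3x3 intrinsics, pixels), "position" and "orientation" of the camera in the world. Camera axes: x right, y down, z forward; pixel columns grow to the right and rows downward; lengths in m; the calibration is good to about 2 mm. A picture is of the moment at which its call begins.
A pose or a line that the arm cannot do raises manip.IKError and nothing moves.
- order.close_job(): hands the job in; it is judged then, once.
The state is a dict: "clock": time; "joint_pos": joint angles; "joint_velocities": joint speeds; "tau": joint torques, N m; "tool_pos": TCP position; "tcp_rot": TCP orientation; "contact_force": force on the tool from outside, world axes, zero at the start; "moment": the same for the moment, N m; "gripper_width": finger opening in m; "grasp_force": force on a finger pad.
Only numpy, scipy, OpenCV 4.12 (cv2) and the standard library are available. Lean on these libraries where they do the work, as an engineer would, in place of code of your own. Each camera call takes 0.05 s, during which the arm holds its last target. There are 200 camera calls.

## Working session

There is one attempt and no reset: what is moved stays moved. The work goes in short steps, each a Python script; the robot and the scene stay as the last script left them, time stands still between calls to the robot, and variables do not carry over. Pictures are saved under pics/ and viewed, at most 10 in all, crops included, and the job is handed in when it is done.

```bash
mkdir -p pics; ls; python3 - <<'E'
from cell import manip,cams
import cv2,numpy as np
for n in ("scene","top"):
    c=cams.capture(n); cv2.imwrite(f"pics/{n}0.png",c["image"]); np.savez(f"{n}0.npz",**c)
    print(n,c["intrinsics"].tolist(),c["position"],c["orientation"])
print(manip.state())
E
```

```text
pics
scene [[482.8609751234399, 0.0, 252.18900563342117], [0.0, 482.8609751234399, 192.14923766497978], [0.0, 0.0, 1.0]] [-0.33893799 -0.50540303  0.90720481] [-2.00428499  1.19460308 -0.55877878]
top [[442.129888355977, 0.0, 251.98586772983208], [0.0, 442.129888355977, 188.6309508296779], [0.0, 0.0, 1.0]] [0.39594944 0.00276552 1.16072818] [-2.16732922  2.13445286 -0.18685106]
{'clock': 0.1, 'joint_pos': array([ 1.15910085e+00,  2.64684157e-01,  1.60525572e+00,  1.88117142e-05,
        1.27369856e+00, -3.68789379e-02]), 'joint_velocities': array([-0.0005183 , -0.00252126, -0.00284565,  0.00049416, -0.0007832 ,
       -0.00064874]), 'tau': array([ 5.96795326e-04, -5.03618717e+01, -3.58071971e+01,  7.28527363e-02,
        2.33195844e-02, -5.30182763e-05]), 'tool_pos': array([0.24684022, 0.62754636, 0.23749836]), 'tcp_rot': array([-0.58524029, -3.08611724,  0.00312626]), 'contact_force': array([ 0.08303673, -0.5070189 , -0.54395545]), 'moment': array([0.00684424, 0.02480221, 0.06035743]), 'grasp_force': 0.0, 'gripper_width': 0.0877525525349239}
```

View pics/top0.png

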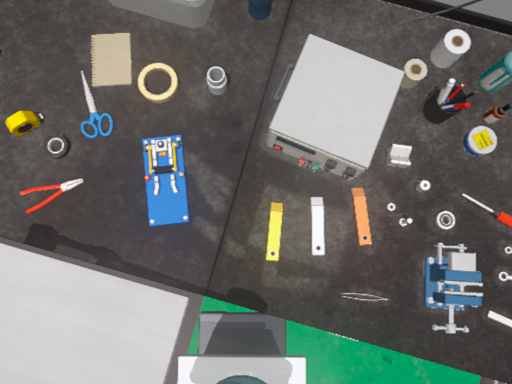

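View pics/scene0.png

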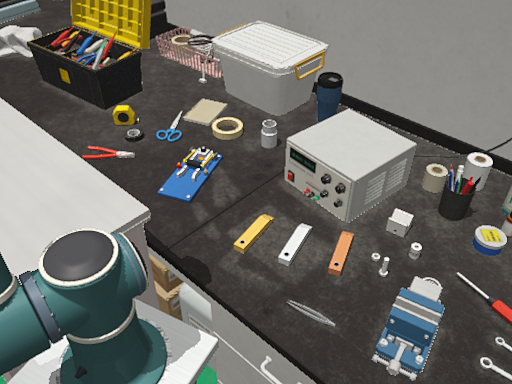

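Top view: copper bar at about (361,216), nose (bevel) up at (357,190), bolt-hole tail at (365,238). The blue fixture is at (166,180), with its open front edge at the bottom, row ~224, and the roller and arm at the top. Yellow and pale bars are at (274,232) and (318,226).

```bash
cat > h.py <<'E'
import numpy as np,cv2
from scipy.spatial.transform import Rotation as R
def ray(c,uv,z):
    uv=np.atleast_2d(np.asarray(uv,float)); d=np.c_[uv,np.ones(len(uv))]@np.linalg.inv(c["intrinsics"]).T
    d=d@R.from_rotvec(c["orientation"]).as_matrix().T; p=np.asarray(c["position"])
    return p+d*((z-p[2])/d[:,2])[:,None]
def blob(c,lo,hi,near,rad=80):
    m=cv2.inRange(cv2.cvtColor(c["image"],cv2.COLOR_BGR2HSV),lo,hi)
    k=np.zeros_like(m); cv2.circle(k,near,rad,255,-1); m&=k
    m=cv2.morphologyEx(m,cv2.MORPH_CLOSE,np.ones((3,3)))
    return max(cv2.findContours(m,cv2.RETR_EXTERNAL,cv2.CHAIN_APPROX_NONE)[0],key=cv2.contourArea)[:,0]
def rect(c,con,z):
    p=ray(c,con,z)[:,:2]; (ctr,s,a)=cv2.minAreaRect((p*1000).astype(np.float32))
    b=cv2.boxPoints((ctr,s,a))
    e=b[1]-b[0]; f=b[2]-b[1]; L=e if np.hypot(*e)>np.hypot(*f) else f
    return np.array(ctr)/1000,sorted(s),np.arctan2(L[1],L[0]),b/1000
E
python3 - <<'E'
from h import *
t=dict(np.load("top0.npz"));s=dict(np.load("scene0.npz"))
for n,c,bn,fn in(("top",t,(361,216),(166,180)),("scene",s,(341,252),(190,178))):
    for nm,lo,hi,nr,rd,z in(("bar",(5,90,60),(18,255,255),bn,40,.02),("bar.z0",(5,90,60),(18,255,255),bn,40,.0),("plate",(100,120,60),(125,255,255),fn,70,.012)):
        con=blob(c,lo,hi,nr,rd); ctr,sz,a,b=rect(c,con,z)
        print(n,nm,ctr.round(4),np.round(sz,1),round(a,4),round(np.degrees(a),1),b.round(3).tolist(), cv2.contourArea(con))
# bolt hole etc enlarged
i=cv2.hconcat([cv2.resize(t["image"][130:230,120:220],(400,400),interpolation=2),cv2.resize(t["image"][160:260,310:410],(400,400),interpolation=2)])
cv2.imwrite("pics/crop.png",i)
# power supply height
zz=t["z_map"]; 
for uv in[(340,90),(372,165),(350,178),(361,216),(166,220)]:
    d=zz[uv[1],uv[0]]; k=np.linalg.inv(t["intrinsics"])@np.array([*uv,1])*d
    print(uv,(R.from_rotvec(t["orientation"]).apply(k)+t["position"]).round(3))
E
```

```text
top bar [ 0.5058 -0.3036] [ 37.5 150.9] 0.1061 6.1 [[0.42899999022483826, -0.2930000126361847], [0.43299999833106995, -0.33000001311302185], [0.5830000042915344, -0.3140000104904175], [0.5789999961853027, -0.2770000100135803]] 735.5
top bar.z0 [ 0.5077 -0.3089] [ 38.2 153.6] 0.1061 6.1 [[0.42899999022483826, -0.2980000078678131], [0.43299999833106995, -0.335999995470047], [0.5860000252723694, -0.3199999928474426], [0.5820000171661377, -0.28200000524520874]] 735.5
top plate [0.594  0.2089] [106.2 235.9] 0.1274 7.3 [[0.4699999988079071, 0.24699999392032623], [0.48399999737739563, 0.14100000262260437], [0.7179999947547913, 0.17100000381469727], [0.7039999961853027, 0.2770000100135803]] 2299.0
scene bar [ 0.4934 -0.3072] [ 33.9 155.3] 0.117 6.7 [[0.414000004529953, -0.29899999499320984], [0.4180000126361847, -0.3330000042915344], [0.5730000138282776, -0.3149999976158142], [0.5690000057220459, -0.2809999883174896]] 555.0
scene bar.z0 [ 0.5122 -0.3027] [ 34.7 158.8] 0.117 6.7 [[0.4309999942779541, -0.29499998688697815], [0.4350000023841858, -0.32899999618530273], [0.5929999947547913, -0.3109999895095825], [0.5889999866485596, -0.2759999930858612]] 555.0
scene plate [0.5909 0.2056] [108.9 245.2] 0.1362 7.8 [[0.4620000123977661, 0.24300000071525574], [0.47699999809265137, 0.13500000536441803], [0.7200000286102295, 0.1679999977350235], [0.7049999833106995, 0.2759999930858612]] 1051.5
(340, 90) [ 0.792 -0.223  0.161]
(372, 165) [ 0.645 -0.342  0.001]
(350, 178) [ 0.602 -0.273  0.036]
(361, 216) [ 0.505 -0.304  0.019]
(166, 220) [0.487 0.202 0.012]
```

View pics/crop.png

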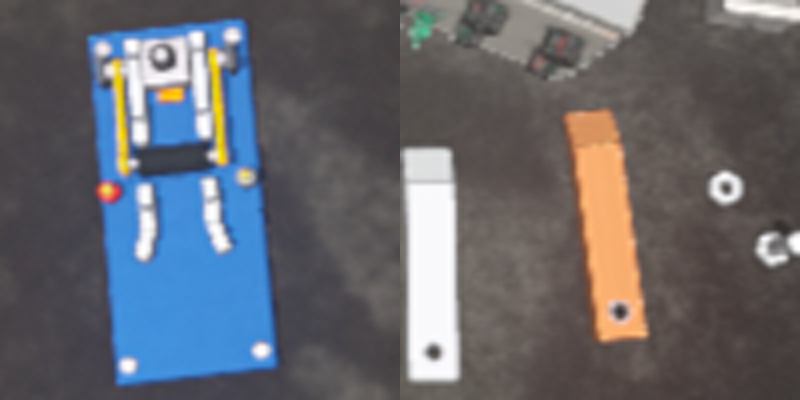

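The crop shows the fixture with red and grey posts, roller and orange tongue. The stop is at the far end and the mouth towards the robot. The copper bar's bevel points away from the robot and its bolt hole is nearest.

```bash
cat >> h.py <<'E'
def down(a): return np.pi*np.array([np.cos(a/2),np.sin(a/2),0])
E
python3 - <<'E'
from h import *
from cell import manip,inverse_kinematics,cams
t=dict(np.load("top0.npz"))
p=ray(t,[(145.25,142),(178,138.75),(152,221.25),(185.25,217.5)],.014)[:,:2]
f,r=(p[2]+p[3])/2,(p[0]+p[1])/2; d=r-f; print("screws",p.round(4),"mid",f,r,"yaw",np.arctan2(d[1],d[0]),np.hypot(*d))
print("roller",ray(t,[(163.75,169.5)],.039))
con=blob(t,(100,120,60),(125,255,255),(166,180),70); P=ray(t,con,.012)[:,:2]
ctr,sz,a,b=rect(t,con,.012); u=np.array([np.cos(a),np.sin(a)]); n=np.array([-u[1],u[0]]); q=np.c_[(P-ctr)@u,(P-ctr)@n]
for sg in(1,-1):
    e=P[(sg*q[:,1]>.046)&(abs(q[:,0])<.1)]; v=cv2.fitLine(e.astype(np.float32),cv2.DIST_HUBER,0,1e-4,1e-4).ravel()
    print("edge",sg,np.arctan2(v[1],v[0])%np.pi,(np.array(v[2:])-ctr)@n)
A=.108; B=np.array([.5063,-.307])
manip.set_gripper(.062,force=40)
manip.move_pose([*B,.09],down(A)); print(manip.state()["joint_pos"].round(2))
manip.move_linear([*B,.003],rate=.12)
manip.set_gripper(0.0,force=40); s=manip.state(); print(s["gripper_width"],s["grasp_force"],s["tool_pos"],s["contact_force"],s["clock"])
manip.move_linear([*B,.09],rate=.15); s=manip.state(); print(s["gripper_width"],s["grasp_force"],s["contact_force"],s["moment"],s["clock"])
c=cams.capture("top");cv2.imwrite("pics/lift.png",c["image"])
E
```

```text
screws [[0.6936 0.2658]
 [0.7042 0.1795]
 [0.4836 0.2379]
 [0.4946 0.1526]] mid [0.48907785 0.19523012] [0.69888467 0.22265263] yaw 0.12996688620497565 0.21159134841843366
roller [[0.61528539 0.20902597 0.039     ]]
edge 1 0.12658365 0.05165325531681858
edge -1 0.1332853 -0.05128097443196261
[-0.59  0.24  1.92  0.    0.98  0.88]
0.029579167505380793 39.997100830078125 [ 0.50624902 -0.30621335  0.00331921] [-0.4632138   4.85341739  5.29885162] 5.5417
0.029782505385996805 39.991015791893005 [-0.30359763  0.34184273 -5.16719071] [-0.06833668  0.22787506  0.0229507 ] 6.275
```

View pics/lift.png

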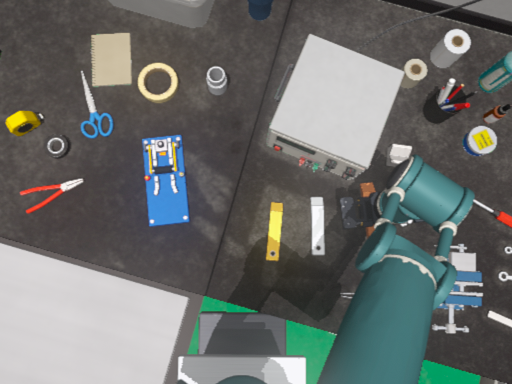

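```bash
cat >> h.py <<'E'
O=np.array([.6163,.2117]); Y=.130; U=np.array([np.cos(Y),np.sin(Y)]); N=np.array([-U[1],U[0]])
def fx(x,z,y=0): return [*(O+x*U+y*N),z]
def tofx(p): d=np.asarray(p)[:2]-O; return np.array([d@U,d@N])
def rep(s): print("t%.2f fx %s z%.4f F(u,n,z) %.1f %.1f %.1f g%.4f"%(s["clock"],(tofx(s["tool_pos"])*1e3).round(1),s["tool_pos"][2],s["contact_force"][:2]@U,s["contact_force"][:2]@N,s["contact_force"][2],s["gripper_width"]))
E
python3 - <<'E'
from h import *
from cell import manip,cams
p=manip.state()["tool_pos"]; manip.move_linear([p[0],p[1],.14],rate=.2)
manip.move_pose(fx(-.135,.10),down(Y)); rep(manip.state())
manip.move_linear(fx(-.135,.025),rate=.12); rep(manip.state())
z=.018
while z>.0135:
    manip.move_linear(fx(-.135,z),rate=.03); s=manip.state(); rep(s)
    if s["contact_force"][2]>-2: break
    z-=.001
for x in(-.125,-.115):
    manip.move_linear(fx(x,z),rate=.05); rep(manip.state())
for n in("top","scene"):
    c=cams.capture(n);np.savez(n+"1.npz",**c)
    i=c["image"]; i=i[120:260,100:240] if n=="top" else i[120:220,140:260]
    cv2.imwrite(f"pics/{n}1.png",cv2.resize(i,None,fx=4,fy=4,interpolation=2))
E
```

```text
t8.55 fx [-134.5   -0.8] z0.1001 F(u,n,z) -0.1 -0.6 -5.4 g0.0310
t9.32 fx [-1.343e+02 -1.000e-01] z0.0255 F(u,n,z) 1.3 0.8 -4.9 g0.0311
t9.71 fx [-135.1    0. ] z0.0180 F(u,n,z) -0.5 0.6 -4.4 g0.0313
t9.96 fx [-135.    0.] z0.0170 F(u,n,z) 0.4 0.5 -5.0 g0.0313
t10.21 fx [-135.1   -0. ] z0.0159 F(u,n,z) -0.6 0.0 -4.3 g0.0309
t10.46 fx [-1.348e+02  1.000e-01] z0.0152 F(u,n,z) -0.2 0.5 -5.1 g0.0309
t10.71 fx [-1.346e+02  1.000e-01] z0.0149 F(u,n,z) -3.5 -1.7 5.5 g0.0315
t11.06 fx [-124.7    0.6] z0.0150 F(u,n,z) -3.6 1.1 7.1 g0.0304
t11.41 fx [-115.4    0.8] z0.0148 F(u,n,z) -4.5 2.7 6.9 g0.0298
```

View pics/top1.png

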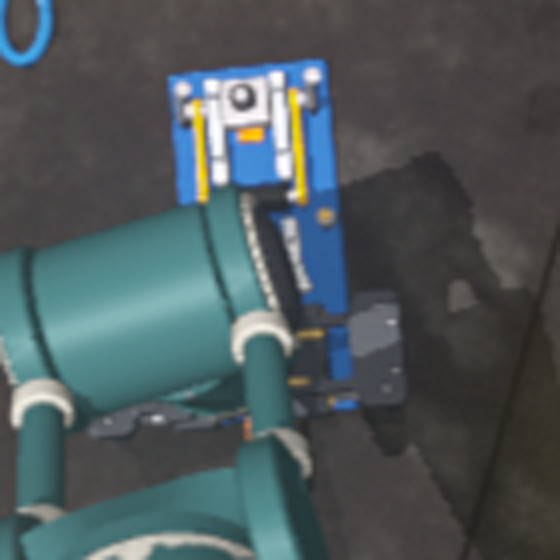

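```bash
python3 - <<'E'
from h import *
from cell import manip,cams
manip.set_gripper(.06); s=manip.state(); rep(s)
manip.move_linear([*s["tool_pos"][:2],.07],rate=.15)
manip.set_gripper(0.0,force=20)
manip.move_linear(fx(-.215,.06),rate=.2)
manip.move_linear(fx(-.215,.020),rate=.12); rep(manip.state())
for n in("top","scene"):
    c=cams.capture(n);np.savez(n+"2.npz",**c)
T,S=[np.load(n+"2.npz")["image"] for n in("top","scene")]
cv2.imwrite("pics/2.png",cv2.hconcat([cv2.resize(T[120:250,110:230],(390,422),interpolation=2),cv2.resize(S[130:260,110:230],(390,422),interpolation=2)]))
E
```

```text
t12.12 fx [-1.149e+02 -1.000e-01] z0.0139 F(u,n,z) -0.9 0.4 -0.1 g0.0602
t14.72 fx [-214.3    0. ] z0.0200 F(u,n,z) 0.3 0.9 0.8 g0.0003
```

View pics/2.png

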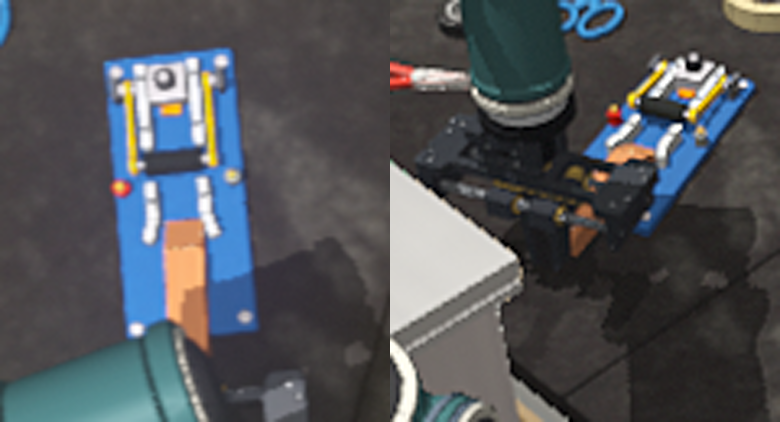

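The top crop shows the bar straight and centred. Its nose (184,222) sits between the flared rails (152 and 212). Next I push from behind, watching the force.

```bash
python3 - <<'E'
from h import *
from cell import manip,cams
x=-.205; z=.020
while x<-.126:
    manip.move_linear(fx(x,z),rate=.05); s=manip.state(); rep(s)
    if s["contact_force"][:2]@U<-20 or abs(s["contact_force"][:2]@N)>12: break
    x+=.006
for n in("top","scene"):
    c=cams.capture(n);np.savez(n+"3.npz",**c)
T,S=[np.load(n+"3.npz")["image"] for n in("top","scene")]
cv2.imwrite("pics/3.png",cv2.hconcat([cv2.resize(T[120:250,110:230],(390,422),interpolation=2),cv2.resize(S[130:260,110:230],(390,422),interpolation=2)]))
E
```

```text
t15.18 fx [-2.041e+02  1.000e-01] z0.0205 F(u,n,z) -0.8 -0.3 0.2 g0.0009
t15.44 fx [-198.5    0. ] z0.0201 F(u,n,z) 0.8 -0.3 0.0 g0.0005
t15.71 fx [-1.924e+02  1.000e-01] z0.0200 F(u,n,z) 0.2 0.4 0.0 g0.0002
t15.97 fx [-1.862e+02  1.000e-01] z0.0201 F(u,n,z) -0.6 0.0 -1.8 g0.0006
t16.24 fx [-1.802e+02  1.000e-01] z0.0201 F(u,n,z) -0.1 0.6 0.3 g0.0006
t16.51 fx [-1.743e+02  1.000e-01] z0.0201 F(u,n,z) 0.6 -0.1 -0.6 g0.0000
t16.77 fx [-1.683e+02  1.000e-01] z0.0201 F(u,n,z) -0.6 -0.3 0.3 g0.0003
t17.04 fx [-1.622e+02  1.000e-01] z0.0201 F(u,n,z) -1.0 -0.2 0.6 g0.0002
t17.31 fx [-156.9   -0. ] z0.0198 F(u,n,z) -1.3 -0.2 -0.3 g0.0007
t17.57 fx [-152.1   -0.2] z0.0194 F(u,n,z) -4.7 -0.2 -0.3 g0.0004
t17.84 fx [-145.9   -0.2] z0.0193 F(u,n,z) -3.5 0.6 -1.9 g0.0006
t18.11 fx [-139.6   -0.2] z0.0195 F(u,n,z) -3.5 -1.1 -3.4 g0.0004
t18.38 fx [-132.7   -0. ] z0.0200 F(u,n,z) -2.7 -0.7 -2.7 g0.0002
t18.64 fx [-1.261e+02  1.000e-01] z0.0204 F(u,n,z) -2.3 -0.6 -1.0 g0.0006
```

View pics/3.png

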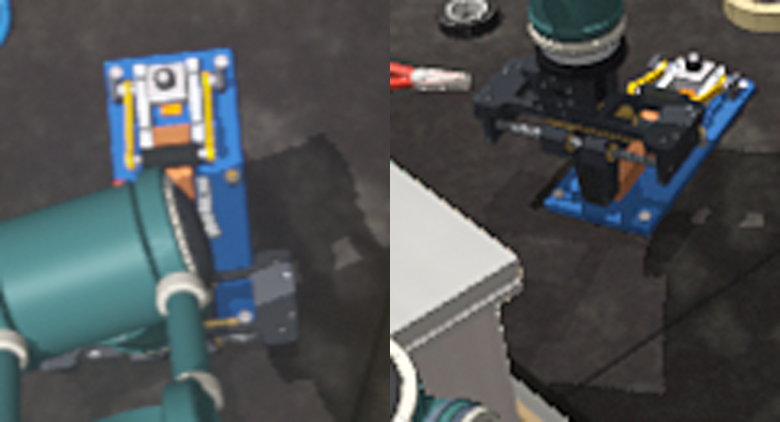

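The bar's nose is past the roller at (172,130), a little short of the orange tongue at (172,109). I'll ease it in slowly until I feel the stop.

```bash
python3 - <<'E'
from h import *
from cell import manip,cams
x=-.124; z=.020
while x<-.070 and manip.state()["clock"]<40:
    manip.move_linear(fx(x,z),rate=.02); s=manip.state(); rep(s)
    if s["contact_force"][:2]@U<-15: break
    x+=.002
for n in("top","scene"):
    c=cams.capture(n);np.savez(n+"4.npz",**c)
E
```

```text
t19.04 fx [-124.2    0. ] z0.0203 F(u,n,z) -5.3 -0.5 3.3 g0.0005
t19.29 fx [-122.3    0. ] z0.0202 F(u,n,z) -4.4 -0.6 4.1 g0.0003
t19.54 fx [-120.3    0. ] z0.0201 F(u,n,z) -5.6 -0.6 3.1 g0.0007
t19.79 fx [-118.1    0. ] z0.0200 F(u,n,z) -4.9 -0.2 2.1 g0.0007
t20.04 fx [-116.1   -0. ] z0.0199 F(u,n,z) -4.6 0.5 1.2 g0.0009
t20.29 fx [-114.1    0. ] z0.0199 F(u,n,z) -4.5 -0.1 1.5 g0.0005
t20.54 fx [-112.1   -0. ] z0.0199 F(u,n,z) -4.2 0.2 0.8 g0.0005
t20.79 fx [-110.   -0.] z0.0199 F(u,n,z) -4.2 0.2 -0.4 g0.0008
t21.04 fx [-1.089e+02 -1.000e-01] z0.0199 F(u,n,z) -7.3 0.1 2.7 g0.0006
t21.29 fx [-1.089e+02 -1.000e-01] z0.0198 F(u,n,z) -12.5 -0.6 8.4 g0.0000
t21.54 fx [-1.089e+02 -1.000e-01] z0.0198 F(u,n,z) -19.2 -0.1 15.3 g0.0003
```

The bar meets a firm stop: the tool holds still while force climbs, with the nose at about +50 mm, inside the stop range. I'll back off, clear the arm and check.

```bash
python3 - <<'E'
from h import *
from cell import manip,cams
manip.move_linear(fx(-.112,.020),rate=.02); rep(manip.state())
manip.move_linear(fx(-.150,.022),rate=.08); rep(manip.state())
manip.move_linear(fx(-.165,.15),rate=.2)
p=manip.state()["tool_pos"]
manip.move_pose([.42,-.12,.25],down(Y)); rep(manip.state())
for n in("top","scene"):
    c=cams.capture(n);np.savez(n+"5.npz",**c)
    if n=="top":
        b=blob(c,(5,90,60),(18,255,255),(168,190),45); P=np.array([tofx(q) for q in ray(c,b,.032)])*1e3
        print("bar extents fx",P.min(0),P.max(0)); m=P[(P[:,0]>-85)&(P[:,0]<-55)]; print("tail y",m[:,1].min(),m[:,1].max())
        a=P[P[:,0]<P[:,0].min()+4]; print("tail end y",a[:,1].min(),a[:,1].max())
T,S=[np.load(n+"5.npz")["image"] for n in("top","scene")]
cv2.imwrite("pics/5.png",cv2.hconcat([cv2.resize(T[125:235,130:205],(400,587),interpolation=2),cv2.resize(S[135:215,145:235],(400,587),interpolation=2)]))
E
```

```text
t22.19 fx [-1.106e+02  1.000e-01] z0.0206 F(u,n,z) 0.7 0.4 -0.1 g0.0005
t22.82 fx [-1.5e+02  1.0e-01] z0.0222 F(u,n,z) 0.7 -0.7 0.7 g0.0008
t24.85 fx [-237.7 -302.8] z0.2491 F(u,n,z) -0.6 -1.1 0.4 g0.0002
bar extents fx [-99.49054989 -13.1950783 ] [-3.55391281 16.64558419]
tail y -13.195078297382974 16.155993860336515
tail end y -11.598340499197326 13.92975736465627
```

View pics/5.png

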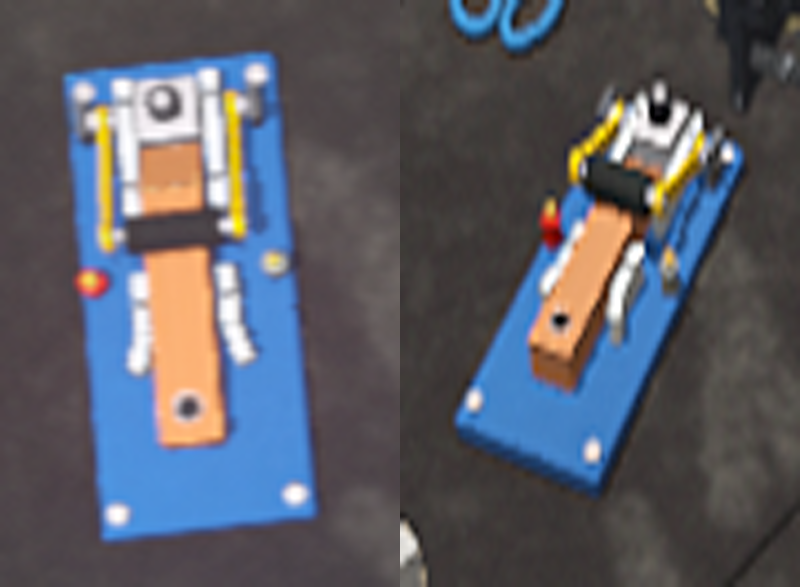

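The nose lies against the stop face at (168,145) with no orange tongue showing. The roller rests on the bar, which is straight between the rails, and the robot is clear.

```bash
python3 -c "
from cell import order
print(order.close_job())"
```

```text
the job is handed in; nothing more can be done
None
```

I handed the job in at about 25 s: the copper bar lies flat and straight in the channel under the roller, nose against the end stop, no orange tongue visible in the last picture, and the other two bars untouched; the hand-in returned no verdict.

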